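Ready the right hammer over the blank

TASK

A metal disc lies on the dark wooden forming block: if it is the copper one take the black rubber mallet out of the tool stand, if it is the grey steel one take the steel hammer; leave the other tool where it is. Draw the tool out of its leaning socket, turn it so that the handle is level and the striking face looks straight down, and hold it still with that face centred over the disc on the block, about 100 mm above it. Finish while still holding it there in the gripper, ready for the first blow, with nothing else moved.

Things in the scene. Friction and masses are not known exactly. Their poses are not given: they have to be found in the camera images.
- mallet: Small mallet, about 160 g; black rubber cylinder head 36 mm in diameter, 72 mm long (z = -36, the striking face, to +36 mm). Wooden handle 16 mm wide (along y), 22 mm deep (along z), from x = -125 (tail) to +113 mm; head at x = 95. Origin: handle's centre line, a good grip point, pinched across y. x: along the handle to the head; z: away from the striking face (up when level, face down).
- mallet_face (a point): Centre of the mallet's striking face, at x = 95, y = 0, z = -36 mm in the mallet's frame; same axes as the mallet. Stored, the tool's y is level and its face looks down and towards the stand's +x.
- hammer: Small hammer, about 180 g; bright steel head 26 mm wide: round face 24 mm in diameter at z = -38, wedge to z = +37 mm. Wooden handle 16 mm wide (along y), 22 mm deep (along z), from x = -125 (tail) to +113 mm; head at x = 95. Origin: handle's centre line, a good grip point, pinched across y. x: along the handle to the head; z: away from the striking face (up when level, face down).
- hammer_face (a point): Centre of the hammer's round striking face, at x = 95, y = 0, z = -38 mm in the hammer's frame; same axes as the hammer. Stored, the tool's y is level and its face looks down and towards the stand's +x.
- stand: Fixed tool stand: wooden board 170 x 200 x 15 mm, origin under its centre, with two blue socket tubes at y = -60 and +60 mm, leaning 55 degrees above level towards +x; inside 19 x 25 mm, 80 mm deep. A tool sits tail down, head up: its origin at x = 22, z = 147 mm, the tube mouth at the tool's x = -45 mm, bare handle from there to x = 75 mm. Either tool in either socket.
- block: Dark wooden forming block, fixed, 90 x 90 x 30 mm; origin under its centre, z up, top at 30 mm. The disc to be worked lies near the middle of its top.
- tile: White ceramic block, fixed, 90 x 90 x 30 mm; origin under its centre. The disc that is not wanted now waits on it.
- copper_disc: Reddish copper disc, 50 mm in diameter, 4 mm thick, loose; origin at the centre of its underside (its top is 34 mm above the table). It lies on the wooden block or on the white one.
- steel_disc: Grey steel disc, 50 mm in diameter, 4 mm thick, loose; origin at the centre of its underside. It lies on whichever block the copper disc does not.
- tape: Bystander: yellow roll of tape lying flat, 72 mm in diameter, 20 mm high; origin at the centre of its underside.
- jar: Bystander: small amber jar with a white cap, 40 mm in diameter, 45 mm high; origin at the centre of its underside.
Things that resemble listed ones, but are neither listed nor needed, are in the scene too. Of the things shaped like the steel_disc, the grey one is meant. Leave any pink look-alike of the mallet alone.

How it is judged:
By the outcome, as a careful person would: the job done as asked, in the order asked, and still so for the second after the job is handed in, while the arm keeps its last pose, push and grip.
It also fails if it takes over 48 s, if anything falls off the work surface, if the arm or the gripper's body presses on something with over 40 N, if the wrist force passes 120 N, or if a joint passes its speed limit or range.

ROBOT

A 6-joint arm with a two-finger parallel gripper is mounted at the origin on the work surface. World frame = base frame: x ahead of the robot, y to its left, z up, the work surface at z = 0. Lengths are in mm, angles in degrees, forces in N, time in s.
With the tool pointing down it reaches from about 300 to 850 mm from the base axis. Payload 4.2 kg.
Tool frame: the origin (TCP) lies midway between the tips of the shut fingers; the grasp point (between the pads) lies 19 mm behind it; z points along the fingers, y is the direction in which the jaws open and shut (so a half turn about z gives the same grasp; the last joint's range is limited). The gripper opens to 91 mm and grips with 3 to 60 N. Pads are 32 mm wide; open, the fingers measure 118 mm over their backs; the gripper's body (76 mm by 178 mm) begins 60 mm behind the grasp point.
Start: joints at [-73.339, 18.312, 89.639, -0, 72.044, -1.146], TCP at [175.85, -547.467, 213.976] pointing down, gripper open.
Joint ranges: [-177.97, 177.97], [-48.28, 115.42], [12.27, 149.76], [-77.06, 257.06], [2.81, 150.46], [-146.56, 146.56]. Speed limits (degrees/s): [147.25, 147.25, 180, 180, 180, 180].

INTERFACE

Orientations are given as [roll, pitch, yaw] about the fixed x, y, z axes, in that order (R = Rz(yaw) Ry(pitch) Rx(roll)).
In Python, from workcell import env gives the robot as it stands.
- The arm moves only by the shell command python3 -m jog 'ROWS' [FORCE]. ROWS is JSON, a list of rows, each an object of numbers: "dx", "dy", "dz": the shift along the world's x, y, z in m; "wx", "wy", "wz": the turn, a rotation vector about the world's x, y, z in rad; "grip": the gripper's target within -1 to 1 (shut at 1, half-way at 0, fully open at -1). In form: [{"dx": .., "dy": .., "dz": .., "wx": .., "wy": .., "wz": .., "grip": ..}, ...]. A call has 1 to 10 rows; each row shifts and turns the commanded pose from where the row before left it; what a row does not reach is not made up. A row lasts 1/10 s, in which the tool goes at most 50 mm and 8.59 degrees, less where a joint would pass 70% of its speed; a pose out of reach is approached as far as the arm can. A call with a gripper value outside its range is refused whole. The fingers move at their own pace and stop on an object; FORCE is the grip in N (left out, the last holds). Time passes only in rows, so rows that do not move let the fingers close. It gives the time, the measured TCP pose, the force and the opening at its end, in the units of the state.
- env.state(): the state, without advancing time (a new reading comes with each control period).
- env.grab_frame(name): name is "side" or "top"; returns the picture (384x512x3 uint8, red, green, blue); there is no depth.
- env.get_calibration(name): a dict with "fx", "fy", "cx", "cy" (pixels), "R" (3x3) and "t" (3): a world point X has camera coordinates R X + t. Camera axes: x right, y down, z forward; pixel columns grow to the right and rows downward; lengths in mm; the calibration is good to about 2 mm. A picture is of the moment at which its call begins. get_calibration takes no time and is no camera call.
- env.job_done(): hands the job in, once; it reports no verdict.
The state is a dict: "time_s": time; "qpos": joint angles; "qvel": joint speeds; "effort": joint torques, N m; "ee_pos": TCP position; "ee_rot": TCP orientation; "force": force on the tool from outside, world axes, zero at the start; "torque": the same for the moment, N m; "gripper_width": finger opening in mm.
Only numpy, scipy, OpenCV 4.12 (cv2) and the standard library are available. Lean on these libraries where they do the work, as an engineer would, in place of code of your own. Each camera call takes 0.05 s, during which the arm holds its last target. There are 200 camera calls.

## Working session

There is one attempt and no reset: what is moved stays moved. The work goes in short steps, Python scripts to look and compute and a shell command to move; the robot and the scene stay as the last step left them, time stands still between calls to the robot, and variables do not carry over. Pictures are saved under pics/ and viewed, about 8 in all and at most 12, crops included, and the job is handed in when it is done.

```bash
mkdir -p pics; ls
python3 - <<'E'
from workcell import env
import cv2,numpy as np
for n in("top","side"):
    cv2.imwrite(f"pics/{n}0.png",env.grab_frame(n)[:,:,::-1]); c=env.get_calibration(n); print(n,c, -np.array(c["R"]).T@c["t"])
s=env.state(); print(s["time_s"],s["ee_pos"],s["ee_rot"],s["gripper_width"],s["force"])
E
```

```text
pics
top {'fx': 400.38589349195325, 'fy': 400.38589349195325, 'cx': 256.2281666592749, 'cy': 199.8284212131033, 'R': array([[ 2.31826335e-02, -9.99729779e-01,  1.71317131e-03],
       [-9.99126514e-01, -2.32281710e-02, -3.47370149e-02],
       [ 3.47674220e-02, -9.06379397e-04, -9.99395019e-01]]), 't': array([ -16.10000237,  529.82589689, 1333.71448277])} [ 483.36652781   -2.57991396 1351.33976352]
side {'fx': 347.55390500560287, 'fy': 347.55390500560287, 'cx': 257.17811137182787, 'cy': 195.87262138792246, 'R': array([[ 0.99099668, -0.13326097, -0.01292669],
       [-0.10852653, -0.74299417, -0.6604405 ],
       [ 0.07840649,  0.65589723, -0.75076711]]), 't': array([-529.06659304,  147.92976136, 1060.42804353])} [ 457.21309684 -656.12479318  886.99422181]
0.1 [ 175.72870282 -547.04414653  213.21253703] [-1.79911241e+02 -1.38210484e-03  1.78087468e+01] 90.91283356515467 [ 0.68514688 -0.94436483 -0.86683007]
```

View pics/top0.png

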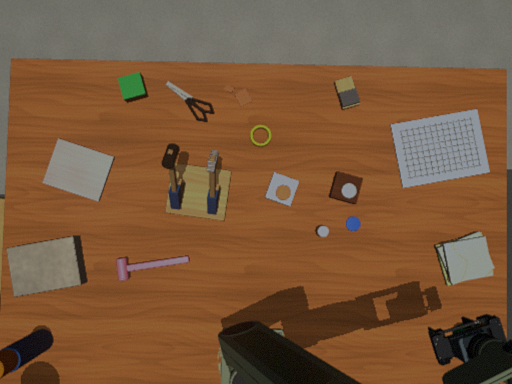

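View pics/side0.png

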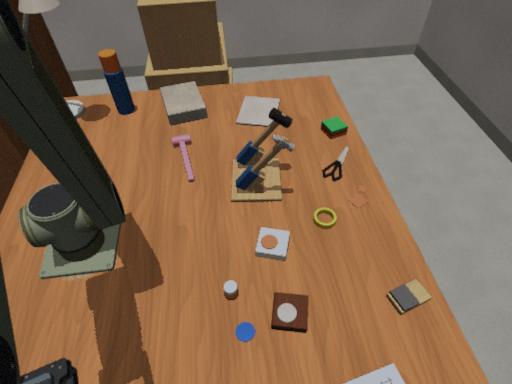

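Top view: the dark block at (347,188) carries a grey disc, and the white tile at (282,189) carries the copper one. The blue disc at (353,224) is a look-alike on the table. In the stand are the mallet, black head at (171,155), and the hammer, bright head at (213,158). The pink mallet at (150,263) is a decoy. Grey disc means steel hammer, so I'll confirm in one enlarged crop.

Run:
```python
import cv2,numpy as np
t=cv2.imread("pics/top0.png");s=cv2.imread("pics/side0.png")
def crop(im,x0,y0,x1,y1,k):
    c=cv2.resize(im[y0:y1,x0:x1],None,fx=k,fy=k,interpolation=cv2.INTER_CUBIC)
    for x in range((x0+9)//10*10,x1,10):
        cv2.line(c,((x-x0)*k,0),((x-x0)*k,6 if x%50 else 14),(255,255,255),1)
    for y in range((y0+9)//10*10,y1,10):
        cv2.line(c,(0,(y-y0)*k),(6 if y%50 else 14,(y-y0)*k),(255,255,255),1)
    return c
a=crop(t,160,140,240,225,5); b=crop(s,225,100,300,205,5)[:, :]
c=crop(t,325,165,370,210,4); d=crop(s,265,285,315,335,3)
W=np.zeros((600,800,3),np.uint8)
for im,x,y in((a,0,0),(b,410,0),(c,0,428-8),(d,200,430)):
    h,w=im.shape[:2]; h=min(h,600-y); w=min(w,800-x); W[y:y+h,x:x+w]=im[:h,:w]
cv2.imwrite("pics/crop1.png",W)
```

```text
(no output)
```

View pics/crop1.png

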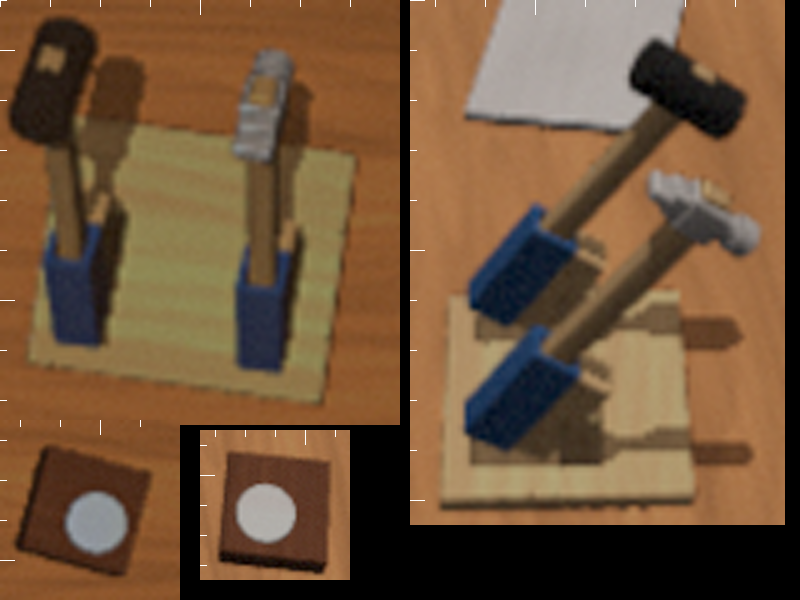

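The crop confirms a grey disc on the dark block, so it's the hammer (right socket, nearest the blocks). Next I fit the stand pose from both cameras and triangulate the disc.

```bash
cat > h.py <<'E'
import numpy as np,cv2
from workcell import env
from scipy.optimize import least_squares
from scipy.spatial.transform import Rotation as Ro
C={n:env.get_calibration(n) for n in("top","side")}
def proj(n,X):
    c=C[n]; p=np.atleast_2d(X)@np.array(c["R"]).T+c["t"]; return np.c_[c["fx"]*p[:,0]/p[:,2]+c["cx"],c["fy"]*p[:,1]/p[:,2]+c["cy"]]
def ray(n,uv,z):
    c=C[n]; R=np.array(c["R"]); o=-R.T@c["t"]; d=R.T@[(uv[0]-c["cx"])/c["fx"],(uv[1]-c["cy"])/c["fy"],1]; return o+d*(z-o[2])/d[2]
def tri(a,b):  # top uv, side uv -> point
    r=least_squares(lambda X:np.r_[proj("top",X)[0]-a,proj("side",X)[0]-b],[500,0,100]); return r.x,r.fun
E
python3 - <<'E'
from h import *
f=lambda u,v,k,x0,y0,X=0,Y=0:np.array([(u-X+.5)/k-.5+x0,(v-Y+.5)/k-.5+y0])
A=lambda u,v:f(u,v,5,160,140); B=lambda u,v:f(u,v,5,225,100,410)
obs=[("top",A(355,153),(85,-100,15)),("top",A(322,402),(-85,-100,15)),("top",A(30,360),(-85,100,15)),
("side",B(443,498),(-85,-100,15)),("side",B(691,498),(85,-100,15)),("side",B(450,295),(-85,100,15)),("side",B(680,292),(85,100,15))]
def W(p,l): c,s=np.cos(p[2]),np.sin(p[2]); return np.array([p[0]+c*l[0]-s*l[1],p[1]+s*l[0]+c*l[1],l[2]])
r=least_squares(lambda p:np.concatenate([proj(n,W(p,l))[0]-uv for n,uv,l in obs]),[500,190,-.1])
p=r.x; print("stand",p[:2],np.degrees(p[2]),"res",r.fun.reshape(-1,2).round(1).tolist())
c,s=np.cos(np.radians(55)),np.sin(np.radians(55))
def H(x,y,z,sy): return W(p,(22+c*x-s*z,sy+y,147+s*x+c*z))
for nm,q in (("origin",(0,0,0)),("face",(95,0,-38)),("wedge",(95,0,37)),("mouth",(-45,0,0)),("htop",(113,0,0))):
    X=H(*q,-60); print(nm,X.round(1),proj("top",X)[0].round(1),"crop",((proj("top",X)[0]-[160,140]+.5)*5).round(),"side",((proj("side",X)[0]-[225,100]+.5)*5+[410,0]).round())
dt=f(97,522,4,325,165,0,420); ds=f(266,513,3,265,285,200,430)
print("disc",ray("top",dt,34),ray("side",ds,34),tri(dt,ds))
jt=(323,229);print("jar",ray("top",jt,45)); print("tile",ray("top",(282,189),30))
E
```

```text
stand [555.20848864 190.93912854] -6.900590138282482 res [[0.9, -0.1], [0.0, 0.4], [-0.9, 0.2], [-0.6, 0.5], [1.1, -0.5], [0.0, 0.0], [0.0, -0.2]]
origin [569.8 128.7 147. ] [212.6 184. ] crop [266. 223.] side [600. 310.]
face [654.8 118.4 203. ] [214.9 153.2] crop [277.  69.] side [743. 239.]
wedge [593.8 125.8 246. ] [210.1 172.7] crop [253. 166.] side [642. 184.]
mouth [544.2 131.8 110.1] [212.7 193.1] crop [266. 268.] side [560. 353.]
htop [634.2 120.9 239.6] [212.5 158.6] crop [265.  96.] side [711. 191.]
disc [ 568.28826784 -308.33788154   34.        ] [ 567.76124597 -309.35638063   34.        ] (array([ 568.13093566, -308.69217619,   32.3481696 ]), array([-0.01002286,  0.07959353,  0.06116626, -0.00551409]))
jar [ 438.81313472 -223.4102696    45.        ]
tile [567.12077687 -88.11735276  30.        ]
```

```bash
python3 -m jog '[{"dx":0.0186,"dy":0.0406,"dz":0.0106,"wz":0.1232,"grip":-1},{"dx":0.0186,"dy":0.0406,"dz":0.0106,"wz":0.1232,"grip":-1},{"dx":0.0186,"dy":0.0406,"dz":0.0106,"wz":0.1232,"grip":-1},{"dx":0.0186,"dy":0.0406,"dz":0.0106,"wz":0.1232,"grip":-1},{"dx":0.0186,"dy":0.0406,"dz":0.0106,"wz":0.1232,"grip":-1},{"dx":0.0186,"dy":0.0406,"dz":0.0106,"wz":0.1232,"grip":-1},{"dx":0.0186,"dy":0.0406,"dz":0.0106,"wz":0.1232,"grip":-1},{"dx":0.0186,"dy":0.0406,"dz":0.0106,"wz":0.1232,"grip":-1},{"dx":0.0186,"dy":0.0406,"dz":0.0106,"wz":0.1232,"grip":-1},{"dx":0.0186,"dy":0.0406,"dz":0.0106,"wz":0.1232,"grip":-1}]'
python3 -m jog '[{"dx":0.0125,"dy":0.0254,"dz":-0.0054,"wz":0.1232,"grip":-1},{"dx":0.0125,"dy":0.0254,"dz":-0.0054,"wz":0.1232,"grip":-1},{"dx":0.0125,"dy":0.0254,"dz":-0.0054,"wz":0.1232,"grip":-1},{"dx":0.0125,"dy":0.0254,"dz":-0.0054,"wz":0.1232,"grip":-1},{"dx":0.0125,"dy":0.0254,"dz":-0.0054,"wz":0.1232,"grip":-1},{"dx":0.0125,"dy":0.0254,"dz":-0.0054,"wz":0.1232,"grip":-1},{"dx":0.0125,"dy":0.0254,"dz":-0.0054,"wz":0.1232,"grip":-1},{"dx":0.0125,"dy":0.0254,"dz":-0.0054,"wz":0.1232,"grip":-1},{"dx":0.0125,"dy":0.0254,"dz":-0.0054,"wz":0.1232,"grip":-1},{"dx":0.0125,"dy":0.0254,"dz":-0.0054,"wz":0.1232,"grip":-1}]'
python3 -c "
from workcell import env
s=env.state();print(s['qpos'].round(1) if hasattr(s['qpos'],'round') else s['qpos'])"
```

```text
[-73.3  18.3  89.7  -0.   72.   -1.1]invalid input
invalid input
```

```bash
python3 -m jog '[{"dx":0.0186,"dy":0.0406,"dz":0.0106,"wx":0,"wy":0,"wz":0.1232,"grip":-1}]'
```

```text
time_s: 0.2
ee_pos: [193.2, -508.9, 222.2]
ee_rot: [-179.9, 0.1, 24.8]
force: [1.0, 0.3, -0.0]
gripper_width: 91.4
```

All keys are needed in every row.

```bash
python3 -m jog '[{"dx":0.0186,"dy":0.0406,"dz":0.0106,"wx":0,"wy":0,"wz":0.1232,"grip":-1},{"dx":0.0186,"dy":0.0406,"dz":0.0106,"wx":0,"wy":0,"wz":0.1232,"grip":-1},{"dx":0.0186,"dy":0.0406,"dz":0.0106,"wx":0,"wy":0,"wz":0.1232,"grip":-1},{"dx":0.0186,"dy":0.0406,"dz":0.0106,"wx":0,"wy":0,"wz":0.1232,"grip":-1},{"dx":0.0186,"dy":0.0406,"dz":0.0106,"wx":0,"wy":0,"wz":0.1232,"grip":-1},{"dx":0.0186,"dy":0.0406,"dz":0.0106,"wx":0,"wy":0,"wz":0.1232,"grip":-1},{"dx":0.0186,"dy":0.0406,"dz":0.0106,"wx":0,"wy":0,"wz":0.1232,"grip":-1},{"dx":0.0186,"dy":0.0406,"dz":0.0106,"wx":0,"wy":0,"wz":0.1232,"grip":-1},{"dx":0.0186,"dy":0.0406,"dz":0.0106,"wx":0,"wy":0,"wz":0.1232,"grip":-1}]' && python3 -m jog '[{"dx":0.0125,"dy":0.0254,"dz":-0.0054,"wx":0,"wy":0,"wz":0.1232,"grip":-1},{"dx":0.0125,"dy":0.0254,"dz":-0.0054,"wx":0,"wy":0,"wz":0.1232,"grip":-1},{"dx":0.0125,"dy":0.0254,"dz":-0.0054,"wx":0,"wy":0,"wz":0.1232,"grip":-1},{"dx":0.0125,"dy":0.0254,"dz":-0.0054,"wx":0,"wy":0,"wz":0.1232,"grip":-1},{"dx":0.0125,"dy":0.0254,"dz":-0.0054,"wx":0,"wy":0,"wz":0.1232,"grip":-1},{"dx":0.0125,"dy":0.0254,"dz":-0.0054,"wx":0,"wy":0,"wz":0.1232,"grip":-1},{"dx":0.0125,"dy":0.0254,"dz":-0.0054,"wx":0,"wy":0,"wz":0.1232,"grip":-1},{"dx":0.0125,"dy":0.0254,"dz":-0.0054,"wx":0,"wy":0,"wz":0.1232,"grip":-1}]'
python3 -c "
from workcell import env
s=env.state();print(s['qpos'].round(1))"
```

```text
time_s: 1.1
ee_pos: [361.9, -139.7, 320.2]
ee_rot: [180.0, -0.0, 88.7]
force: [0.1, -0.0, -0.7]
gripper_width: 91.1
time_s: 1.9
ee_pos: [461.9, 62.9, 276.2]
ee_rot: [-180.0, -0.0, 145.2]
force: [-0.0, -0.6, -0.5]
gripper_width: 91.2
[  6.3   6.3  96.4  -0.   77.3 -48.8]
```

```bash
python3 -m jog '[{"dx":0.0062,"dy":0.008,"dz":-0.0061,"wx":0,"wy":0,"wz":0.1218,"grip":-1},{"dx":0.0062,"dy":0.008,"dz":-0.0061,"wx":0,"wy":0,"wz":0.1218,"grip":-1},{"dx":0.0062,"dy":0.008,"dz":-0.0061,"wx":0,"wy":0,"wz":0.1218,"grip":-1},{"dx":0.0062,"dy":0.008,"dz":-0.0061,"wx":0,"wy":0,"wz":0.1218,"grip":-1},{"dx":0.0062,"dy":0.008,"dz":-0.0061,"wx":-0.0147,"wy":-0.1213,"wz":0,"grip":-1},{"dx":0.0062,"dy":0.008,"dz":-0.0061,"wx":-0.0147,"wy":-0.1213,"wz":0,"grip":-1},{"dx":0.0062,"dy":0.008,"dz":-0.0061,"wx":-0.0147,"wy":-0.1213,"wz":0,"grip":-1},{"dx":0.0062,"dy":0.008,"dz":-0.0061,"wx":-0.0147,"wy":-0.1213,"wz":0,"grip":-1},{"dx":0.0062,"dy":0.008,"dz":-0.0061,"wx":-0.0147,"wy":-0.1213,"wz":0,"grip":-1},{"dx":0,"dy":0,"dz":0,"wx":0,"wy":0,"wz":0,"grip":-1}]'
cat >> h.py <<'E'
def gr():
    s=env.state(); R=Ro.from_euler("xyz",s["ee_rot"],degrees=True).as_matrix(); return np.array(s["ee_pos"]),R,s
def panel(fn,boxes,pts={}):
    W=np.zeros((600,800,3),np.uint8); X=0
    for n,x0,y0,x1,y1,k in boxes:
        im=env.grab_frame(n)[:,:,::-1][y0:y1,x0:x1]; im=cv2.resize(im,None,fx=k,fy=k,interpolation=cv2.INTER_CUBIC)
        for p in pts.get(n,[]): cv2.circle(im,tuple(int(v) for v in (np.array(p)-[x0,y0]+.5)*k),3,(0,0,255),1)
        h,w=im.shape[:2]; W[:h,X:X+w]=im[:600,:800-X]; X+=w+5
    cv2.imwrite(fn,W)
E
python3 - <<'E'
from h import *
p,R,s=gr(); print(s["qpos"].round(1)); print("z",R[:,2].round(3),"y",R[:,1].round(3),"TCP",p)
g=p-19*R[:,2]; panel("pics/pre.png",[("top",160,130,240,230,5),("side",215,90,295,205,5)],{n:[proj(n,g)[0],proj(n,g+110*R[:,2])[0]] for n in C})
E
```

```text
time_s: 2.9
ee_pos: [513.4, 130.9, 219.3]
ee_rot: [-179.7, 33.7, 173.0]
force: [-0.2, -0.9, -0.7]
gripper_width: 90.9
[ 23.5   1.6 118.8 -31.   33.8 -37.3]
z [ 0.55  -0.073 -0.832] y [ 0.125  0.992 -0.004] TCP [513.39510341 130.94001359 219.29907374]
```

View pics/pre.png

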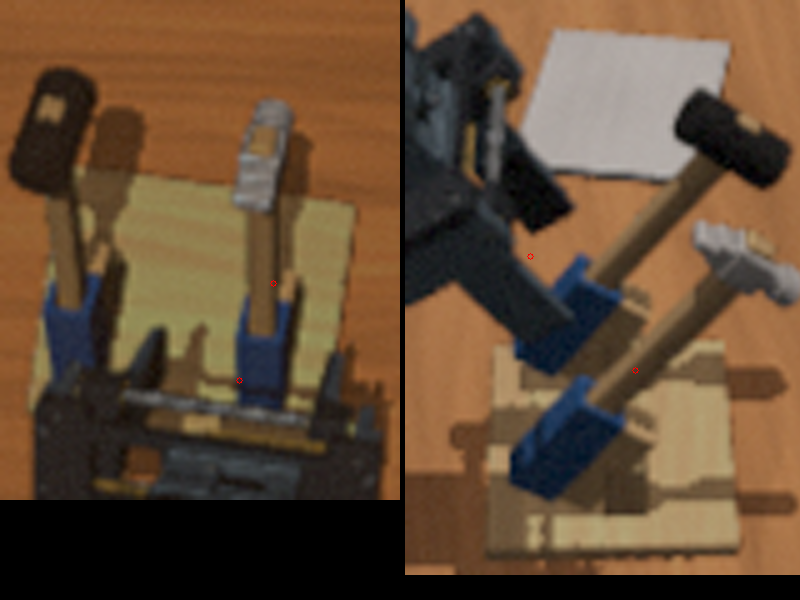

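```bash
python3 -m jog '[{"dx":0.010,"dy":-0.0005,"dz":-0.0132,"wx":0,"wy":0,"wz":0,"grip":-1},{"dx":0.010,"dy":-0.0005,"dz":-0.0132,"wx":0,"wy":0,"wz":0,"grip":-1},{"dx":0.010,"dy":-0.0005,"dz":-0.0132,"wx":0,"wy":0,"wz":0,"grip":-1},{"dx":0.010,"dy":-0.0005,"dz":-0.0132,"wx":0,"wy":0,"wz":0,"grip":-1},{"dx":0,"dy":0,"dz":0,"wx":0,"wy":0,"wz":0,"grip":-1},{"dx":0,"dy":0,"dz":0,"wx":0,"wy":0,"wz":0,"grip":-1}]'
python3 - <<'E'
from h import *
p,R,s=gr(); print(s["qpos"].round(1)); print("z",R[:,2].round(3),"y",R[:,1].round(3),"todo",np.array([569.8,128.7,147])+19*R[:,2]-p)
E
```

```text
time_s: 3.6
ee_pos: [558.3, 128.6, 170.6]
ee_rot: [180.0, 34.0, 172.5]
force: [-0.6, 0.3, 0.6]
gripper_width: 91.1
[ 20.7   8.7 119.3 -37.   26.  -31.9]
z [ 0.555 -0.073 -0.829] y [0.13  0.992 0.   ] todo [ 22.01456526  -1.30602814 -39.37779129]
```

```bash
python3 -m jog '[{"dx":0.0055,"dy":-0.0003,"dz":-0.0098,"wx":0,"wy":0,"wz":0,"grip":-1},{"dx":0.0055,"dy":-0.0003,"dz":-0.0098,"wx":0,"wy":0,"wz":0,"grip":-1},{"dx":0.0055,"dy":-0.0003,"dz":-0.0098,"wx":0,"wy":0,"wz":0,"grip":-1},{"dx":0.0055,"dy":-0.0003,"dz":-0.0098,"wx":0,"wy":0,"wz":0,"grip":-1},{"dx":0,"dy":0,"dz":0,"wx":0,"wy":0,"wz":0,"grip":-1},{"dx":0,"dy":0,"dz":0,"wx":0,"wy":0,"wz":0,"grip":-1}]'
python3 - <<'E'
from h import *
p,R,s=gr(); print(s["qpos"].round(1)); print("todo",np.array([569.8,128.7,147])+19*R[:,2]-p)
g=p-19*R[:,2]; panel("pics/pre2.png",[("top",160,130,240,230,5),("side",215,90,295,205,5)],{n:[proj(n,g)[0],proj(n,p)[0]] for n in C})
E
```

```text
time_s: 4.2
ee_pos: [579.3, 127.9, 130.9]
ee_rot: [-180.0, 34.0, 172.6]
force: [0.8, 0.2, 0.5]
gripper_width: 91.1
[ 19.6  13.5 120.3 -45.   21.  -24.1]
todo [ 1.05521493 -0.59010674  0.33990662]
```

View pics/pre2.png

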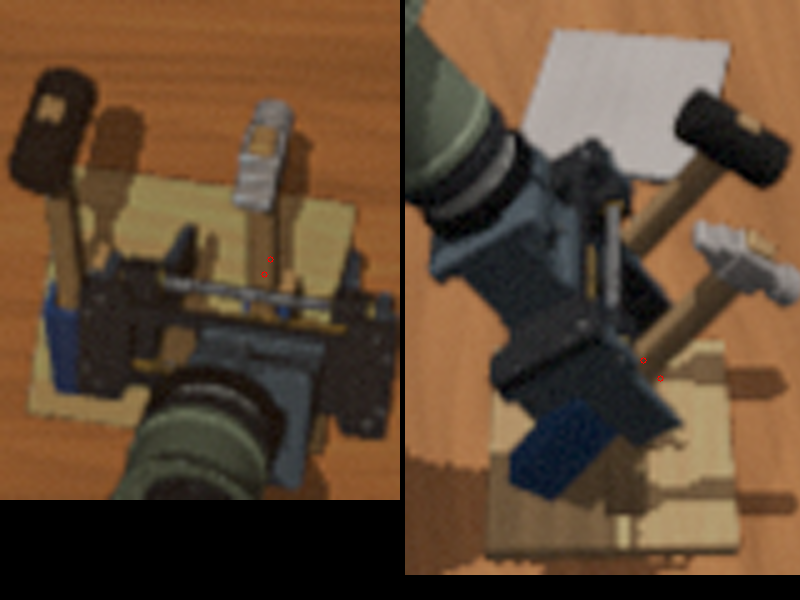

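```bash
python3 -m jog '[{"dx":0.001,"dy":0,"dz":0,"wx":0,"wy":0,"wz":0,"grip":1},{"dx":0,"dy":0,"dz":0,"wx":0,"wy":0,"wz":0,"grip":1},{"dx":0,"dy":0,"dz":0,"wx":0,"wy":0,"wz":0,"grip":1},{"dx":0,"dy":0,"dz":0,"wx":0,"wy":0,"wz":0,"grip":1},{"dx":0,"dy":0,"dz":0,"wx":0,"wy":0,"wz":0,"grip":1},{"dx":0,"dy":0,"dz":0,"wx":0,"wy":0,"wz":0,"grip":1},{"dx":0,"dy":0,"dz":0,"wx":0,"wy":0,"wz":0,"grip":1},{"dx":0,"dy":0,"dz":0,"wx":0,"wy":0,"wz":0,"grip":1},{"dx":0,"dy":0,"dz":0,"wx":0,"wy":0,"wz":0,"grip":1},{"dx":0,"dy":0,"dz":0,"wx":0,"wy":0,"wz":0,"grip":1}]' 12
```

```text
time_s: 5.3
ee_pos: [580.4, 128.3, 130.8]
ee_rot: [179.9, 34.0, 172.6]
force: [-0.0, 3.9, -0.3]
gripper_width: 16.1
```

```bash
python3 -m jog '[{"dx":0,"dy":0.001,"dz":0,"wx":0,"wy":0,"wz":0,"grip":1},{"dx":0,"dy":0,"dz":0,"wx":0,"wy":0,"wz":0,"grip":1},{"dx":0,"dy":0,"dz":0,"wx":0,"wy":0,"wz":0,"grip":1}]' 55
```

```text
time_s: 5.6
ee_pos: [580.3, 128.7, 130.7]
ee_rot: [-179.9, 34.0, 172.7]
force: [1.0, -0.8, -0.1]
gripper_width: 15.7
```

```bash
python3 -m jog '[{"dx":0.0057,"dy":-0.0007,"dz":0.0082,"wx":0,"wy":0,"wz":0,"grip":1},{"dx":0.0057,"dy":-0.0007,"dz":0.0082,"wx":0,"wy":0,"wz":0,"grip":1},{"dx":0.0057,"dy":-0.0007,"dz":0.0082,"wx":0,"wy":0,"wz":0,"grip":1}]'; python3 -c "
from workcell import env
s=env.state();print(s['qpos'].round(1))"
```

```text
time_s: 5.9
ee_pos: [596.7, 126.7, 154.3]
ee_rot: [-180.0, 33.9, 172.6]
force: [1.7, -0.1, -4.7]
gripper_width: 15.3
[ 18.6  12.9 116.6 -37.1  23.9 -33.3]
```

Low draw force; continue out of the socket.

```bash
python3 -m jog '[{"dx":0.0057,"dy":-0.0007,"dz":0.0082,"wx":0,"wy":0,"wz":0,"grip":1},{"dx":0.0057,"dy":-0.0007,"dz":0.0082,"wx":0,"wy":0,"wz":0,"grip":1},{"dx":0.0057,"dy":-0.0007,"dz":0.0082,"wx":0,"wy":0,"wz":0,"grip":1},{"dx":0.0057,"dy":-0.0007,"dz":0.0082,"wx":0,"wy":0,"wz":0,"grip":1}]' && python3 -m jog '[{"dx":0.0057,"dy":-0.0007,"dz":0.0082,"wx":0,"wy":0,"wz":0,"grip":1},{"dx":0.0057,"dy":-0.0007,"dz":0.0082,"wx":0,"wy":0,"wz":0,"grip":1},{"dx":0.0057,"dy":-0.0007,"dz":0.0082,"wx":0,"wy":0,"wz":0,"grip":1},{"dx":0.0057,"dy":-0.0007,"dz":0.0082,"wx":0,"wy":0,"wz":0,"grip":1},{"dx":0,"dy":0,"dz":0.02,"wx":0,"wy":0,"wz":0,"grip":1},{"dx":0,"dy":0,"dz":0.03,"wx":0,"wy":0,"wz":0,"grip":1}]'
python3 - <<'E'
from h import *
p,R,s=gr(); print(s["qpos"].round(1)); print("z",R[:,2].round(3))
g=p-19*R[:,2]; panel("pics/out.png",[("top",160,100,240,220,5),("side",215,60,295,180,5)],{n:[proj(n,g)[0]] for n in C})
E
```

```text
time_s: 6.3
ee_pos: [619.5, 123.9, 187.0]
ee_rot: [-180.0, 33.9, 172.6]
force: [2.7, -0.8, -4.4]
gripper_width: 15.5
time_s: 6.9
ee_pos: [641.9, 120.8, 269.4]
ee_rot: [-179.9, 33.7, 172.7]
force: [-0.8, -0.0, -1.9]
gripper_width: 15.8
[ 16.3   9.7 101.6 -20.8  39.2 -53.7]
z [ 0.55  -0.073 -0.832]
```

View pics/out.png

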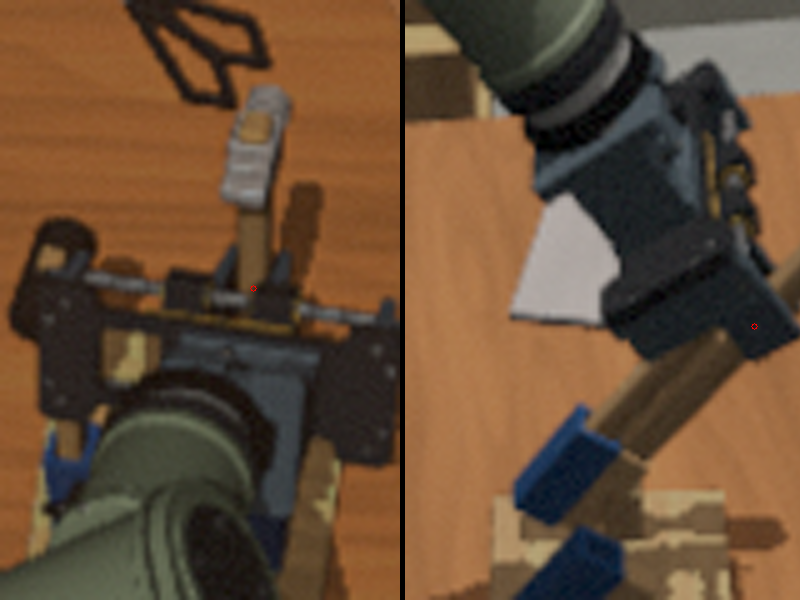

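```bash
python3 -m jog '[{"dx":-0.005,"dy":-0.012,"dz":0.012,"wx":0.007,"wy":0.06,"wz":0,"grip":1},{"dx":-0.012,"dy":-0.025,"dz":0.012,"wx":0.0144,"wy":0.1191,"wz":0,"grip":1},{"dx":-0.0136,"dy":-0.0318,"dz":0,"wx":0.0144,"wy":0.1191,"wz":0,"grip":1},{"dx":-0.0136,"dy":-0.0318,"dz":0,"wx":0.0144,"wy":0.1191,"wz":0,"grip":1},{"dx":-0.0136,"dy":-0.0318,"dz":0,"wx":0.0144,"wy":0.1191,"wz":0,"grip":1},{"dx":-0.0136,"dy":-0.0318,"dz":0,"wx":0.0144,"wy":0.1191,"wz":0,"grip":1},{"dx":-0.0136,"dy":-0.0318,"dz":0,"wx":0.0144,"wy":0.1191,"wz":0,"grip":1},{"dx":-0.0136,"dy":-0.0318,"dz":0,"wx":0.0144,"wy":0.1191,"wz":0,"grip":1},{"dx":-0.0136,"dy":-0.0318,"dz":0,"wx":0.0072,"wy":0.0596,"wz":0,"grip":1},{"dx":0,"dy":0,"dz":0,"wx":0,"wy":0,"wz":0,"grip":1}]'
python3 -c "
from h import *
p,R,s=gr();print(s['qpos'].round(1),R[:,2].round(3),R[:,1].round(3),s['torque'])"
```

```text
time_s: 8.0
ee_pos: [530.5, -142.2, 291.9]
ee_rot: [-179.4, -21.3, 172.4]
force: [0.3, 0.4, -1.7]
gripper_width: 15.9
[-14.4  25.8  70.1  -3.1 105.1 -97.1] [-0.361  0.039 -0.932] [ 0.129  0.992 -0.009] [ 0.11330877 -0.34932783 -0.02206148]
```

```bash
python3 -m jog '[{"dx":-0.0104,"dy":-0.0236,"dz":-0.0215,"wx":0,"wy":0,"wz":-0.073,"grip":1},{"dx":-0.0104,"dy":-0.0236,"dz":-0.0215,"wx":0,"wy":0,"wz":-0.073,"grip":1},{"dx":-0.0104,"dy":-0.0236,"dz":-0.0215,"wx":0,"wy":0,"wz":-0.073,"grip":1},{"dx":-0.0104,"dy":-0.0236,"dz":-0.0215,"wx":0,"wy":0,"wz":-0.073,"grip":1},{"dx":-0.0104,"dy":-0.0236,"dz":-0.0215,"wx":0,"wy":0,"wz":-0.073,"grip":1},{"dx":0,"dy":0,"dz":0,"wx":0,"wy":0,"wz":0,"grip":1},{"dx":0,"dy":0,"dz":0,"wx":0,"wy":0,"wz":0,"grip":1}]'
python3 - <<'E'
from h import *
p,R,s=gr(); g=p-19*R[:,2]
# nominal hammer axes: level handle opposite to gripper x
h=-R[:,0].copy(); h[2]=0; h/=np.linalg.norm(h); z=np.array([0,0,1.])
P=[g,g+95*h-38*z,g+95*h+37*z,g+113*h,g-125*h,g+108*h-38*z]
print(s["qpos"].round(1),g.round(1),P[1].round(1)); print({n:proj(n,np.array(P)).round(1).tolist() for n in C})
panel("pics/over.png",[("top",300,150,380,250,5),("side",215,225,315,345,4)],{n:proj(n,np.array(P)) for n in C})
E
```

```text
time_s: 8.7
ee_pos: [478.5, -256.1, 186.8]
ee_rot: [-179.6, -21.1, 151.8]
force: [0.0, 0.6, -1.2]
gripper_width: 15.4
[-29.   28.1  81.4  -0.6  91.6 -90.7] [ 484.6 -259.2  204.5] [ 568.3 -304.2  166.5]
{'top': [[345.2, 215.4], [357.9, 187.5], [364.8, 185.7], [364.3, 181.2], [323.8, 253.5], [360.0, 183.7]], 'side': [[249.6, 264.4], [289.4, 286.0], [291.5, 269.2], [298.5, 280.4], [199.3, 248.1], [295.0, 287.8]]}
```

View pics/over.png

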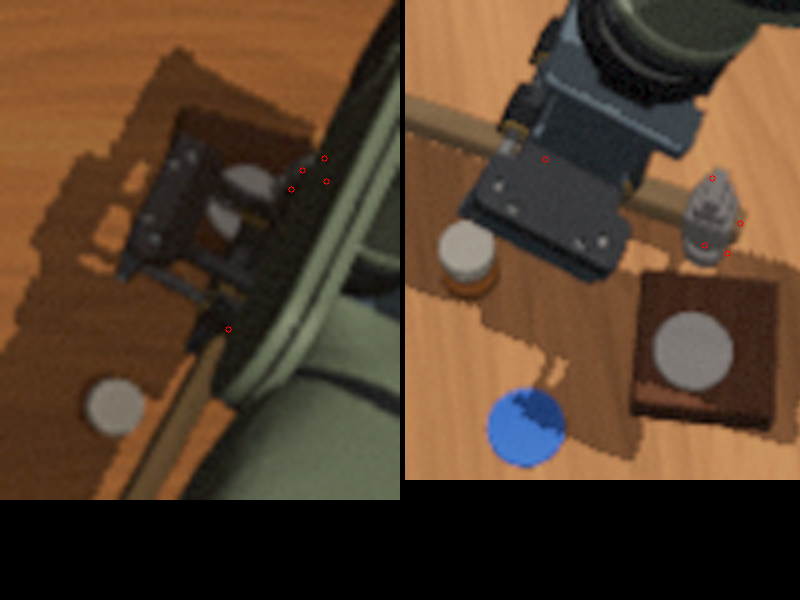

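```bash
python3 -m jog '[{"dx":0,"dy":-0.0015,"dz":-0.0108,"wx":0,"wy":0,"wz":0,"grip":1},{"dx":0,"dy":-0.0015,"dz":-0.0108,"wx":0,"wy":0,"wz":0,"grip":1},{"dx":0,"dy":-0.0015,"dz":-0.0108,"wx":0,"wy":0,"wz":0,"grip":1},{"dx":0,"dy":0,"dz":0,"wx":0,"wy":0,"wz":0,"grip":1},{"dx":0,"dy":0,"dz":0,"wx":0,"wy":0,"wz":0,"grip":1}]'
cat >> h.py <<'E'
def wire(pitch=0,dxh=0):
    p,R,s=gr(); g=p-19*R[:,2]; y=R[:,1].copy(); y[2]=0; y/=np.linalg.norm(y); z=np.array([0,0,1.]); h=np.cross(y,z)
    Q=Ro.from_rotvec(-np.radians(pitch)*y).as_matrix(); h,z=Q@h,Q@z; g=g+dxh*h
    L=lambda a,b,c:g+a*h+b*y+c*z
    c=[[L(-125,sy,sz),L(113,sy,sz)] for sy in(-8,8) for sz in(-11,11)]
    t=np.linspace(0,2*np.pi,25); c.append([L(95+12*np.cos(a),12*np.sin(a),-38) for a in t]); c.append([L(82,-13,37),L(82,13,37)]); c.append([L(108,-13,37),L(108,13,37)])
    return [np.array(v) for v in c],L(95,0,-38),L(95,0,0)
E
python3 - <<'E'
from h import *
c,F,_=wire(); print("face",F.round(1),"qpos",env.state()["qpos"].round(1))
im=env.grab_frame("side")[:,:,::-1]; cv2.imwrite("pics/s_raw.png",im); x0,y0,x1,y1,k=195,240,309,334,6
a=cv2.resize(im[y0:y1,x0:x1],None,fx=k,fy=k,interpolation=cv2.INTER_CUBIC)
for v in c: cv2.polylines(a,[((proj("side",v)-[x0,y0]+.5)*k).astype(np.int32)],False,(0,0,255),1,cv2.LINE_AA)
cv2.imwrite("pics/fin.png",a)
E
```

```text
time_s: 9.3
ee_pos: [478.6, -260.7, 154.5]
ee_rot: [-179.6, -21.1, 151.8]
force: [-0.1, -0.7, -1.5]
gripper_width: 15.6
face [ 568.5 -308.5  134.2] qpos [-29.3  29.6  83.6  -0.8  87.9 -91. ]
```

View pics/fin.png

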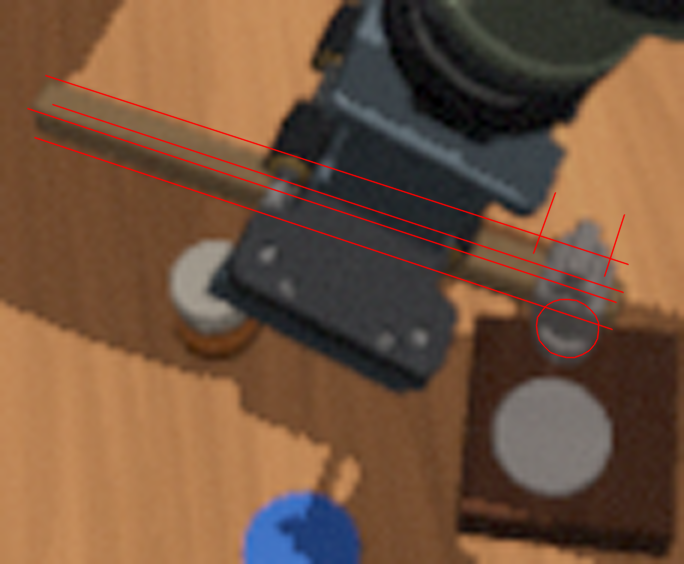

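The nominal wireframe (level hammer) nearly matches the image, but the handle near the head looks slightly high at about (515,240) in the crop. I'll measure the handle's slope from edge profiles.

```bash
cat >> h.py <<'E'
def prof(im,cam,segs,pitch=0):
    from scipy.ndimage import map_coordinates as mc
    c,F,_=wire(pitch); A=proj(cam,(c[0]+c[1]+c[2]+c[3])/4); ends=(c[0]+c[1]+c[2]+c[3])/4
    d=(A[1]-A[0])/np.linalg.norm(A[1]-A[0]); n=np.array([-d[1],d[0]]); ns=np.arange(-9,9.1,.5)
    for a,b in segs:
        S=np.linspace(a,b,30); P=proj(cam,ends[0]+(S[:,None]+125)/238*(ends[1]-ends[0]))
        q=P[:,None]+ns[None,:,None]*n
        v=np.stack([mc(im[:,:,ch].astype(float),[q[...,1],q[...,0]],order=1).mean(0) for ch in range(3)],1)
        e=[]
        for k in range(4):
            sg=c[k]; X=sg[0]+((a+b)/2+125)/238*(sg[1]-sg[0]); e.append((proj(cam,X)[0]-P.mean(0))@n)
        print(cam,(a,b),"nominal edges",np.round(e,2)); print(" ".join(f"{t:.1f}:{int(x.sum()/3)}" for t,x in zip(ns,v)))
E
python3 - <<'E'
from h import *
im=cv2.imread("pics/s_raw.png"); prof(im,"side",[(-118,-95),(-95,-70),(62,78)])
t=env.grab_frame("top")[:,:,::-1]; cv2.imwrite("pics/t_raw.png",t); prof(t,"top",[(-118,-95),(-95,-75)])
E
```

```text
side (-118, -95) nominal edges [ 5.22  0.97 -0.94 -5.26]
-9.0:118 -8.5:119 -8.0:119 -7.5:122 -7.0:125 -6.5:127 -6.0:128 -5.5:126 -5.0:119 -4.5:111 -4.0:105 -3.5:102 -3.0:101 -2.5:100 -2.0:101 -1.5:101 -1.0:100 -0.5:99 0.0:97 0.5:90 1.0:79 1.5:68 2.0:60 2.5:57 3.0:56 3.5:57 4.0:61 4.5:67 5.0:72 5.5:76 6.0:77 6.5:77 7.0:77 7.5:77 8.0:77 8.5:77 9.0:77
side (-95, -70) nominal edges [ 5.25  0.98 -0.95 -5.29]
-9.0:128 -8.5:128 -8.0:128 -7.5:128 -7.0:129 -6.5:129 -6.0:129 -5.5:126 -5.0:120 -4.5:111 -4.0:105 -3.5:102 -3.0:101 -2.5:102 -2.0:102 -1.5:101 -1.0:100 -0.5:98 0.0:95 0.5:90 1.0:82 1.5:73 2.0:64 2.5:58 3.0:57 3.5:58 4.0:60 4.5:64 5.0:69 5.5:72 6.0:74 6.5:75 7.0:75 7.5:75 8.0:75 8.5:76 9.0:76
side (62, 78) nominal edges [ 5.5   1.03 -0.99 -5.54]
-9.0:73 -8.5:71 -8.0:85 -7.5:106 -7.0:123 -6.5:131 -6.0:128 -5.5:116 -5.0:102 -4.5:88 -4.0:82 -3.5:85 -3.0:90 -2.5:95 -2.0:97 -1.5:97 -1.0:96 -0.5:96 0.0:97 0.5:98 1.0:98 1.5:96 2.0:92 2.5:84 3.0:74 3.5:65 4.0:59 4.5:56 5.0:55 5.5:65 6.0:87 6.5:108 7.0:121 7.5:127 8.0:126 8.5:118 9.0:104
top (-118, -95) nominal edges [ 1.98  3.5  -3.44 -2.02]
-9.0:50 -8.5:50 -8.0:50 -7.5:49 -7.0:51 -6.5:56 -6.0:65 -5.5:78 -5.0:88 -4.5:92 -4.0:91 -3.5:84 -3.0:70 -2.5:55 -2.0:46 -1.5:49 -1.0:58 -0.5:65 0.0:69 0.5:70 1.0:69 1.5:68 2.0:67 2.5:67 3.0:69 3.5:75 4.0:83 4.5:90 5.0:93 5.5:94 6.0:92 6.5:88 7.0:77 7.5:59 8.0:41 8.5:28 9.0:23
top (-95, -75) nominal edges [ 1.98  3.5  -3.44 -2.02]
-9.0:85 -8.5:81 -8.0:78 -7.5:75 -7.0:72 -6.5:71 -6.0:72 -5.5:77 -5.0:84 -4.5:89 -4.0:87 -3.5:80 -3.0:66 -2.5:51 -2.0:46 -1.5:52 -1.0:61 -0.5:67 0.0:70 0.5:71 1.0:69 1.5:68 2.0:66 2.5:65 3.0:66 3.5:71 4.0:79 4.5:86 5.0:90 5.5:92 6.0:92 6.5:89 7.0:81 7.5:66 8.0:46 8.5:32 9.0:25
```

Both handle edges shift by about 1.5 px from tail to head. That means the head droops by roughly 2.4°, which fits the slack in the socket. I'll pitch the head up 2.3° and re-measure.

```bash
python3 -m jog '[{"dx":0,"dy":0,"dz":0,"wx":-0.0095,"wy":-0.0177,"wz":0,"grip":1},{"dx":0,"dy":0,"dz":0,"wx":-0.0095,"wy":-0.0177,"wz":0,"grip":1},{"dx":0,"dy":0,"dz":0,"wx":0,"wy":0,"wz":0,"grip":1},{"dx":0,"dy":0,"dz":0,"wx":0,"wy":0,"wz":0,"grip":1}]'
python3 - <<'E'
from h import *
im=env.grab_frame("side")[:,:,::-1]; cv2.imwrite("pics/s2_raw.png",im); prof(im,"side",[(-118,-95),(-95,-70),(62,78)])
c,F,_=wire(); p,R,s=gr(); print("face",F.round(1),R[:,1].round(3)); 
x0,y0,x1,y1,k=195,240,309,334,6
a=cv2.resize(im[y0:y1,x0:x1],None,fx=k,fy=k,interpolation=cv2.INTER_CUBIC)
for v in c[:5]: cv2.polylines(a,[((proj("side",v)-[x0,y0]+.5)*k).astype(np.int32)],False,(0,0,255),1,cv2.LINE_AA)
cv2.imwrite("pics/fin2.png",a)
E
```

```text
time_s: 9.8
ee_pos: [478.6, -260.8, 155.5]
ee_rot: [-179.6, -18.7, 151.8]
force: [-0.4, 0.5, -2.3]
gripper_width: 16.0
side (-118, -95) nominal edges [ 5.22  0.97 -0.94 -5.26]
-9.0:132 -8.5:132 -8.0:131 -7.5:132 -7.0:132 -6.5:132 -6.0:131 -5.5:132 -5.0:131 -4.5:126 -4.0:117 -3.5:109 -3.0:103 -2.5:100 -2.0:100 -1.5:100 -1.0:100 -0.5:100 0.0:100 0.5:99 1.0:94 1.5:86 2.0:74 2.5:64 3.0:57 3.5:55 4.0:56 4.5:57 5.0:61 5.5:67 6.0:73 6.5:76 7.0:77 7.5:77 8.0:77 8.5:77 9.0:78
side (-95, -70) nominal edges [ 5.25  0.98 -0.95 -5.3 ]
-9.0:128 -8.5:128 -8.0:128 -7.5:128 -7.0:128 -6.5:128 -6.0:128 -5.5:128 -5.0:126 -4.5:121 -4.0:114 -3.5:107 -3.0:103 -2.5:101 -2.0:101 -1.5:100 -1.0:100 -0.5:100 0.0:98 0.5:95 1.0:90 1.5:83 2.0:73 2.5:64 3.0:59 3.5:57 4.0:56 4.5:57 5.0:61 5.5:66 6.0:71 6.5:74 7.0:76 7.5:75 8.0:75 8.5:75 9.0:76
side (62, 78) nominal edges [ 5.5   1.02 -0.99 -5.55]
-9.0:117 -8.5:126 -8.0:132 -7.5:135 -7.0:136 -6.5:136 -6.0:131 -5.5:119 -5.0:104 -4.5:92 -4.0:88 -3.5:91 -3.0:95 -2.5:97 -2.0:96 -1.5:95 -1.0:95 -0.5:96 0.0:97 0.5:96 1.0:93 1.5:88 2.0:78 2.5:68 3.0:61 3.5:57 4.0:54 4.5:53 5.0:57 5.5:68 6.0:87 6.5:105 7.0:115 7.5:119 8.0:119 8.5:113 9.0:103
face [ 567.9 -308.3  135.3] [ 0.471  0.882 -0.007]
```

View pics/fin2.png

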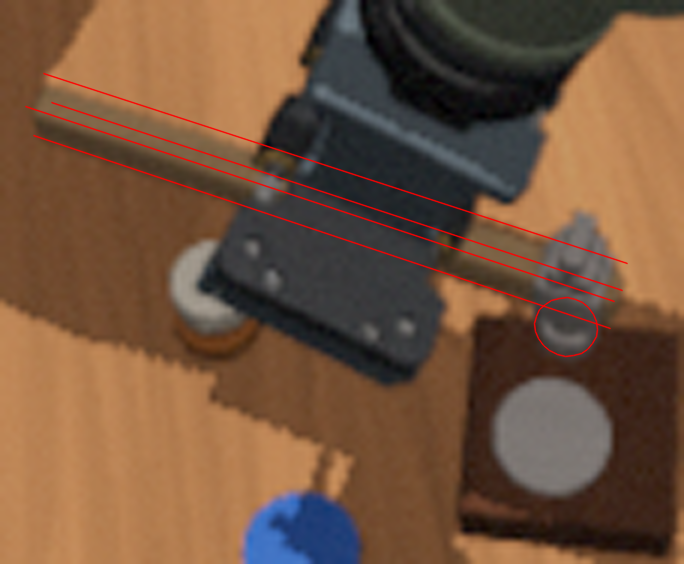

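Level now: the arris sits at 2.1 px at both tail and head. One last check, for slip along the handle, is to locate the tail end along its axis in both cameras.

Run:
```python
from h import *
from scipy.ndimage import map_coordinates as mc
c,F,_=wire(); top=(c[1]+c[3])/2
for cam,off in(("side",.9),("top",.5)):
    im=env.grab_frame(cam).astype(float); print(cam)
    A=proj(cam,top); d=(A[1]-A[0])/np.linalg.norm(A[1]-A[0]); n=np.array([-d[1],d[0]])
    S=np.arange(-137,-110,1.5); P=proj(cam,top[0]+(S[:,None]+125)/238*(top[1]-top[0]))+off*n
    q=P[:,None]+np.linspace(-1.2,1.2,5)[None,:,None]*n
    v=np.stack([mc(im[:,:,k],[q[...,1],q[...,0]],order=1).mean(1) for k in range(3)],1)
    print(" ".join(f"{s:.0f}:{x.astype(int).tolist()}" for s,x in zip(S,v)))
s=env.state(); print(s["time_s"],s["qvel"].round(2),s["force"].round(1),s["gripper_width"])
```

```text
side
-137:[112, 74, 45] -136:[112, 73, 46] -134:[111, 73, 46] -132:[111, 72, 46] -131:[112, 74, 46] -130:[114, 76, 47] -128:[115, 76, 47] -126:[114, 75, 46] -125:[113, 75, 47] -124:[111, 76, 49] -122:[114, 84, 56] -120:[119, 92, 63] -119:[124, 98, 69] -118:[126, 100, 70] -116:[126, 100, 71] -114:[127, 101, 71] -113:[127, 100, 71] -112:[127, 100, 70]
top
-137:[144, 88, 46] -136:[142, 86, 45] -134:[141, 86, 44] -132:[140, 85, 44] -131:[139, 85, 45] -130:[140, 86, 45] -128:[137, 85, 44] -126:[130, 80, 41] -125:[117, 73, 38] -124:[99, 65, 34] -122:[87, 60, 33] -120:[85, 63, 37] -119:[89, 67, 42] -118:[92, 69, 43] -116:[93, 70, 43] -114:[92, 70, 43] -113:[92, 69, 43] -112:[92, 70, 43]
9.95 [-0.08  0.2  -0.05 -0.05  0.16  0.03] [ 0.6  0.  -1.6] 15.778980691406732
```

```bash
python3 -m jog '[{"dx":-0.001,"dy":0.001,"dz":0,"wx":0,"wy":0,"wz":0,"grip":1},{"dx":0,"dy":0,"dz":0,"wx":0,"wy":0,"wz":0,"grip":1},{"dx":0,"dy":0,"dz":0,"wx":0,"wy":0,"wz":0,"grip":1},{"dx":0,"dy":0,"dz":0,"wx":0,"wy":0,"wz":0,"grip":1},{"dx":0,"dy":0,"dz":0,"wx":0,"wy":0,"wz":0,"grip":1},{"dx":0,"dy":0,"dz":0,"wx":0,"wy":0,"wz":0,"grip":1},{"dx":0,"dy":0,"dz":0,"wx":0,"wy":0,"wz":0,"grip":1},{"dx":0,"dy":0,"dz":0,"wx":0,"wy":0,"wz":0,"grip":1}]'
python3 - <<'E'
from h import *
im=env.grab_frame("side")[:,:,::-1]; o=cv2.imread("pics/side0.png"); D=cv2.absdiff(im,o).max(2)
for nm,(x,y,r) in dict(mallet=(280,118,13),tile=(270,242,18),disc=(287,313,12),tape=(325,217,14),jarcap=(230,288,6),pink=(185,158,20)).items():
    print(nm,"mean diff",D[y-r:y+r,x-r:x+r].mean().round(1))
print("face",wire()[1].round(1)); prof(im,"side",[(-95,-70),(62,78)])
W=np.hstack([o[90:345,160:360],im[90:345,160:360]]); cv2.imwrite("pics/cmp.png",cv2.resize(W,None,fx=2,fy=2))
E
```

```text
time_s: 10.75
ee_pos: [477.7, -259.9, 155.0]
ee_rot: [-179.6, -18.7, 151.8]
force: [-0.4, -1.1, -1.4]
gripper_width: 15.8
mallet mean diff 18.5
tile mean diff 122.3
disc mean diff 43.8
tape mean diff 44.9
jarcap mean diff 84.5
pink mean diff 81.1
face [ 567.  -307.4  135. ]
side (-95, -70) nominal edges [ 5.25  0.98 -0.94 -5.29]
-9.0:129 -8.5:128 -8.0:128 -7.5:128 -7.0:128 -6.5:128 -6.0:128 -5.5:128 -5.0:127 -4.5:120 -4.0:112 -3.5:105 -3.0:101 -2.5:100 -2.0:101 -1.5:101 -1.0:100 -0.5:99 0.0:98 0.5:95 1.0:90 1.5:83 2.0:73 2.5:64 3.0:58 3.5:56 4.0:55 4.5:57 5.0:61 5.5:65 6.0:70 6.5:73 7.0:75 7.5:76 8.0:76 8.5:76 9.0:75
side (62, 78) nominal edges [ 5.49  1.02 -0.99 -5.54]
-9.0:115 -8.5:123 -8.0:131 -7.5:134 -7.0:136 -6.5:136 -6.0:130 -5.5:117 -5.0:102 -4.5:90 -4.0:87 -3.5:91 -3.0:95 -2.5:96 -2.0:96 -1.5:95 -1.0:95 -0.5:96 0.0:97 0.5:96 1.0:94 1.5:88 2.0:79 2.5:71 3.0:63 3.5:58 4.0:55 4.5:55 5.0:58 5.5:68 6.0:88 6.5:106 7.0:116 7.5:120 8.0:121 8.5:118 9.0:111
```

View pics/cmp.png

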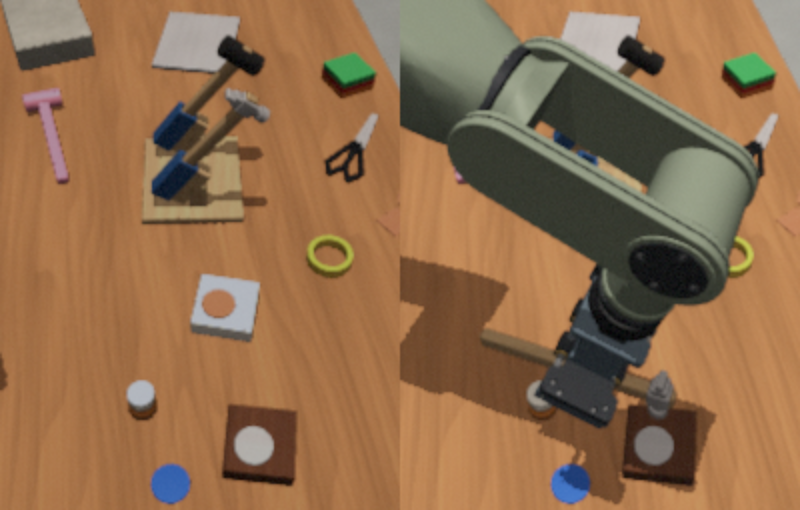

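Right half against left: the mallet head, steel disc, jar and visible bystanders are where they were, and the hammer head is above the dark block. The large diff numbers come from the arm blocking the view and from shadow.

```bash
python3 -c "
from workcell import env
print(env.job_done())"
```

```text
the job is handed in; nothing more can be done
None
```

I handed the job in at about 10.8 s, with the steel hammer held level and face down over the grey steel disc on the dark block. The gripper was holding it at 55 N, and no verdict was reported.

**What I did:**
- **Tool choice:** the disc on the dark block was the grey steel one, so I took the hammer and left the black mallet alone.
- **Drawing it out:** I gripped the hammer at its origin and pulled it along the socket axis with about 5 N.
- **Levelling:** the side camera showed the head drooping about 2.4° after the turn, probably from socket slack, so I pitched it up 2.3°.

**Last checks:**
- **Level:** the handle edge had the same offset at tail and head in the side camera, so it is level to about 0.5°.
- **Over the disc:** from the robot's readings the face is at (567.0, -307.4, 135.0) mm, against the disc centre at (568.1, -308.7) mm with its top at 34 mm. That includes a deliberate shift of about 1 mm each way in x and y, because the cameras showed the hammer slightly off its nominal place in the grip. Height is about 101 mm.
- **Disagreement:** the side camera still showed an even offset of about 0.75–1 px (2–4 mm), roughly within the calibration error. The arm hid the head from the top camera, so centring rests on the side camera and arm readings.
- **Nothing else moved:** the mallet head, steel disc, jar and visible bystanders looked unmoved. The arm hid the copper disc and its tile, and part of the tape, stand and pink mallet. The pixel-difference check told me nothing because of the arm and its shadow.

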